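# Switch on the breaker behind the push-to-open lid

### The job

Press the lid of the distribution box down at the round mark and let go, so that its push catch releases it ajar; then push the lid up and over with the fingertips until it stays wide open. Then push the toggle of the one breaker that is off fully across, so that it is on like the other two; leave those on, and do not pick up or shove the loose things around.

Things in the scene. Friction and masses are not known exactly. Their poses are not given: they have to be found in the camera images.
- panel: Fuse box on a plywood board, lying on its back, fixed. Board 340 x 340 x 18 mm, box 270 (x) x 200 (y) mm on its middle. Origin: centre of the board's underside, on the bench. +y points to the lid's hinge side, -y to its catch side, z up; breakers in a row along x. Rim top 98 mm above the bench, but 82 mm on the catch side (y -75 to -100 mm): the lid's free edge overhangs a gap there.
- lid (a joint): Hinge angle of the grey lid, rad: 0 latched shut and flush, negative pressed in (stop -0.06), positive opening. Press to the stop (7 mm at the mark; 2 to 4 N, brief peaks 8 N, more at the stop; trips past -0.04) and let go: the catch releases for good and a spring plunger lifts the lid to rest near 0.39. From there it is free: before upright (1.57) it falls back, past it it stays; stop 1.95.
- press_mark (a point): Round white thumb mark, 22 mm across, on the lid's top face, midway along x, 25 mm in from the free edge (117 mm from the hinge line). Moves with the lid.
- lid_edge (a point): Middle of the lid's free (catch side) edge, mid-thickness, 142 mm from the hinge line; 96 mm above the bench shut, about 149 mm ajar. Lid 216 mm along the box's x, 5 mm thick, 120 g. Moves with the lid.
- lid_hinge (a point): Middle of the lid's hinge line, at the box's y = +71 mm, 95.5 mm above the bench; the line runs along the box's x.
- plunger_tip (a point): Top of the steel spring plunger under the lid, 8 mm thick, at the box's x = +98, y = -20 mm; it rises to about 128 mm above the bench once the catch is released and stays up. Keep off it when reaching in.
- toggle_a (a joint): Angle of the black toggle of breaker a, rad: 0 = off, leaning 0.6 rad to the catch side (box -y); 1.2 = on, leaning 0.6 rad to the hinge side (box +y). It stays where it is left and needs 1 to 2 N at its top. Breaker a starts off (0 to 0.2), b and c start on; which of the three places in the row each has differs from start to start.
- toggle_a_top (a point): Centre of the top end of that toggle (24 mm wide along the box's x, 7 mm thick, 24 mm long from its pivot, sticking out about 18 mm). Moves with the toggle.
- breaker_a_face (a point): Centre of that breaker's front face, 64 mm above the bench, under the toggle; the toggle's pivot is 2 mm below it. Breaker face 36 (x) x 45 (y) mm, breakers 58 mm apart along the box's x, at its y = 0.
- toggle_b (a joint): Angle of the black toggle of breaker b, rad: 0 = off, leaning 0.6 rad to the catch side (box -y); 1.2 = on, leaning 0.6 rad to the hinge side (box +y). It stays where it is left and needs 1 to 2 N at its top. Breaker a starts off (0 to 0.2), b and c start on; which of the three places in the row each has differs from start to start.
- toggle_b_top (a point): Centre of the top end of that toggle (24 mm wide along the box's x, 7 mm thick, 24 mm long from its pivot, sticking out about 18 mm). Moves with the toggle.
- breaker_b_face (a point): Centre of that breaker's front face, 64 mm above the bench, under the toggle; the toggle's pivot is 2 mm below it. Breaker face 36 (x) x 45 (y) mm, breakers 58 mm apart along the box's x, at its y = 0.
- toggle_c (a joint): Angle of the black toggle of breaker c, rad: 0 = off, leaning 0.6 rad to the catch side (box -y); 1.2 = on, leaning 0.6 rad to the hinge side (box +y). It stays where it is left and needs 1 to 2 N at its top. Breaker a starts off (0 to 0.2), b and c start on; which of the three places in the row each has differs from start to start.
- toggle_c_top (a point): Centre of the top end of that toggle (24 mm wide along the box's x, 7 mm thick, 24 mm long from its pivot, sticking out about 18 mm). Moves with the toggle.
- breaker_c_face (a point): Centre of that breaker's front face, 64 mm above the bench, under the toggle; the toggle's pivot is 2 mm below it. Breaker face 36 (x) x 45 (y) mm, breakers 58 mm apart along the box's x, at its y = 0.
- screwdriver: Loose screwdriver, 190 mm long, lying on the board on the catch side; not to be moved. Origin under its middle.
- tape: Loose roll of tape, 56 mm across, 18 mm high, on the board on the hinge side; not to be moved. Origin at its underside.
- spare_breaker: Loose spare breaker, 70 x 36 x 66 mm, on the board on the hinge side; not to be moved. Origin at its underside.
- torch: Loose torch standing on its head on the bench, 42 mm across, 125 mm high; not to be moved. Origin at its underside.
- key_bowl: Loose ceramic bowl, 130 mm across, 50 mm high; not to be moved. Origin at its underside.
- polish_tin: Loose flat tin, 72 mm across, 28 mm high; not to be moved. Origin at its underside.
- screw_tray: Loose grey tray, 120 x 90 x 30 mm; not to be moved. Origin at its underside.

How it is judged:
By the outcome, as a careful person would: the job done as asked, in the order asked, and still so for the second after the job is handed in, with the robot touching nothing.
It also fails if it takes over 64 s, if anything falls off the work surface, if the arm or the gripper's body presses on something with over 40 N, if the wrist force passes 120 N, or if a joint passes its speed limit or range.

### The arm

A 6-joint arm with a two-finger parallel gripper is mounted at the origin on the work surface. World frame = base frame: x ahead of the robot, y to its left, z up, the work surface at z = 0. Lengths are in m, angles in rad, forces in N, time in s.
With the tool pointing down it reaches from about 0.35 to 0.975 m from the base axis. Payload 4.9 kg.
Tool frame: the origin (TCP) lies between the finger pads; the fingertips stand 25 mm ahead of it and the grasp point (between the pads) lies 6 mm ahead of it; z points along the fingers, y is the line along which they close (so a half turn about z gives the same grasp; the last joint's range is limited). The gripper opens to 85 mm and grips with 20 to 120 N. Pads are 22 mm wide; open, the fingers measure 114 mm over their backs; the gripper's body (76 mm by 85 mm) begins 54 mm behind the grasp point. The pads swing forward as they close: fully open they stand 13 mm farther back than shut.
Start: joints at [1.106, 0.053, 1.613, -0, 1.476, -0.119], TCP at [0.212, 0.588, 0.232] pointing down, gripper open.
Joint ranges: [-3.01, 3.01], [-1.01, 2.22], [0.06, 2.58], [-1.02, 4.17], [0.09, 2.62], [-3.14, 3.14]. Speed limits (rad/s): [2.57, 2.57, 3.14, 3.14, 3.14, 3.14].

### API

Orientations are given as a unit quaternion [w, x, y, z].
In Python, from plant import manip gives the robot as it stands.
- The arm moves only by the shell command python3 -m inch 'ROWS'. ROWS is JSON, a list of rows, each a list of 3 entries, a list of its own where there are three numbers: the shift along the tool's x, y, z in m, then the turn, a rotation vector about the tool's x, y, z in rad, then the opening, from 0 (shut) to 1 (fully open). A call has 1 to 8 rows; each row shifts and turns the commanded pose from where the row before left it, along the tool's axes as they then stand; what a row does not reach is not made up. A row lasts 1/10 s, in which the tool goes at most 50 mm and 8.59 degrees, less where a joint would pass 70% of its speed; a pose out of reach is approached as far as the arm can. A call with a gripper value outside its range is refused whole. The fingers move at their own pace and stop on an object; the grip force is fixed at half the most. Time passes only in rows, so rows that do not move let the fingers close. It gives the time, the measured TCP pose, the force, the opening and the grip force at its end, in the units of the state.
- manip.state(): the state, without advancing time (a new reading comes with each control period).
- manip.grab_frame(name): name is "scene" or "top"; returns (picture, depth): 384x512x3 uint8, red, green, blue; 384x512 float32, m along the optical axis (not along the pixel's ray), 0 where there is no reading.
- manip.camera_params(name): a dict with "camera_matrix" (3x3 intrinsics, pixels), "k1" (the pictures are not rectified: a ray, as slopes to the right and down, at radius r is drawn at 1 + k1 r^2 times it, then the intrinsics apply), "rvec" (rotation vector, rad) and "tvec" (3), from world to camera coordinates, as OpenCV has them. Camera axes: x right, y down, z forward; pixel columns grow to the right and rows downward; lengths in m; the calibration is good to about 2 mm. A picture is of the moment at which its call begins. camera_params takes no time and is no camera call.
- manip.job_done(): hands the job in; it is judged then, once.
Trained networks look in the newest picture that a camera, given by its name, has taken for a name from the list of things; names that differ only in an ending like _2 or _b are one class to them, and where a whole thing is asked for, a point or a joint stands for the part that bears it (a point fixed in the world has none). Each returns a list of dicts, best first, with "score" (0 to 1); they miss things now and then, are a little off and sometimes report something else, mostly with a low value. They report only what shows in the picture. A call takes as long as a camera call.
- manip.look_for(camera, label): "point" ([x, y, z] in m, in world coordinates, good to about 4 mm: the middle of the surface that is visible of it).
The state is a dict: "time": time; "joint_pos": joint angles; "joint_vel": joint speeds; "joint_efforts": joint torques, N m; "tool_pos": TCP position; "tool_rot": TCP orientation; "contact_force": force on the tool from outside, world axes, zero at the start; "ft_torque": the same for the moment, N m; "gripper_width": opening from 0.0 (shut) to 1.0 (fully open); "grasp_force": force on a finger pad.
Only numpy, scipy, OpenCV 4.12 (cv2) and the standard library are available. Lean on these libraries where they do the work, as an engineer would, in place of code of your own. Each camera call takes 0.05 s, during which the arm holds its last target. There are 200 camera calls.

## Working session

There is one attempt and no reset: what is moved stays moved. The work goes in short steps, Python scripts to look and compute and a shell command to move; the robot and the scene stay as the last step left them, time stands still between calls to the robot, and variables do not carry over. Pictures are saved under pics/ and viewed, at most 10 in all, crops included, and the job is handed in when it is done.

```bash
mkdir -p pics; cat > h.py <<'E'
import numpy as np, cv2
from plant import manip
from scipy.spatial.transform import Rotation as R
def grab(n,f=None):
    im,d=manip.grab_frame(n)
    if f: cv2.imwrite('pics/'+f,im[:,:,::-1])
    return im,d
def world(n,d,uv):
    p=manip.camera_params(n);K=np.array(p['camera_matrix']);k=p['k1']
    out=[]
    Rm=R.from_rotvec(np.ravel(p['rvec'])).as_matrix();t=np.ravel(p['tvec'])
    for u,v in uv:
        q=cv2.undistortPoints(np.array([[[u,v]]],float),K,np.array([k,0,0,0,0]))[0,0]
        z=d[int(round(v)),int(round(u))]
        out.append(Rm.T@(np.array([q[0]*z,q[1]*z,z])-t))
    return np.array(out)
E
python3 - <<'E'
from h import *
np.set_printoptions(precision=4,suppress=True)
a,da=grab('scene','s1.png'); b,db=grab('top','t1.png')
np.save('ds.npy',da);np.save('dt.npy',db)
for n in('scene','top'):
    for l in('panel','press_mark','lid_edge','lid_hinge','spare_breaker','torch','tape'):
        print(n,l,[(np.round(x['point'],3),round(x['score'],2)) for x in manip.look_for(n,l)][:3])
s=manip.state();print(s['time'],s['tool_pos'],s['tool_rot'],s['contact_force'])
print(manip.camera_params('top'))
E
```

```text
scene panel [(array([ 0.591, -0.006,  0.081]), 0.56)]
scene press_mark [(array([0.555, 0.039, 0.097]), 0.67), (array([ 0.588, -0.008,  0.082]), 0.49)]
scene lid_edge [(array([0.556, 0.04 , 0.095]), 0.79), (array([ 0.593, -0.011,  0.08 ]), 0.24)]
scene lid_hinge [(array([ 0.586, -0.006,  0.081]), 0.65)]
scene spare_breaker [(array([0.633, 0.185, 0.079]), 0.54)]
scene torch [(array([ 0.43 , -0.471,  0.052]), 0.77), (array([0.633, 0.187, 0.078]), 0.4)]
scene tape []
top panel [(array([0.538, 0.036, 0.08 ]), 0.57)]
top press_mark [(array([0.546, 0.04 , 0.098]), 0.57)]
top lid_edge [(array([0.549, 0.045, 0.099]), 0.9)]
top lid_hinge [(array([0.539, 0.032, 0.086]), 0.95)]
top spare_breaker [(array([0.616, 0.181, 0.085]), 0.92)]
top torch [(array([ 0.422, -0.455,  0.061]), 0.51), (array([0.546, 0.042, 0.096]), 0.17)]
top tape [(array([0.474, 0.175, 0.037]), 0.74)]
0.8 [0.2118 0.588  0.2315] [-0.      0.1721  0.9851  0.    ] [ 0.6023  0.67   -0.6153]
{'camera_matrix': array([[480.5237,   0.    , 252.6111],
       [  0.    , 480.5237, 195.7086],
       [  0.    ,   0.    ,   1.    ]]), 'k1': 0.047743522649377326, 'rvec': array([ 2.1897, -2.1618,  0.1204]), 'tvec': array([-0.0386,  0.5325,  1.3312])}
```

```bash
python3 -c "
import cv2,numpy as np
cv2.imwrite('pics/st1.png',cv2.resize(np.vstack([cv2.imread('pics/s1.png'),cv2.imread('pics/t1.png')]),(400,600)))"; ls
```

```text
ds.npy
dt.npy
h.py
pics
```

View pics/s1.png

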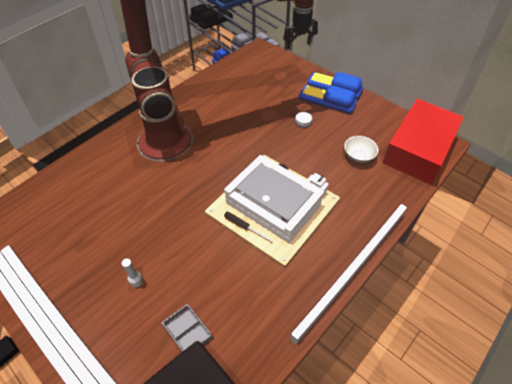

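View pics/t1.png

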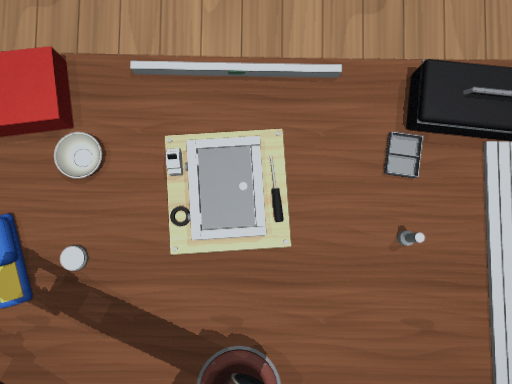

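The top view shows the panel at about (227,190) px, with its hinge side to the left (world +y), the mark at (243,186) and the screwdriver on the right. The tape and spare breaker are on the left. I'll get the panel pose from the depth image.

```bash
python3 - <<'E'
from h import *
np.set_printoptions(precision=4,suppress=True)
d=np.load('dt.npy'); im=cv2.imread('pics/t1.png')
P=manip.camera_params('top');K=P['camera_matrix'];Rm=R.from_rotvec(P['rvec']).as_matrix()
v,u=np.mgrid[0:384,0:512]
q=cv2.undistortPoints(np.stack([u,v],-1).reshape(-1,1,2).astype(float),K,np.array([P['k1'],0,0,0,0])).reshape(384,512,2)
W=(np.dstack([q,np.ones((384,512))])*d[...,None]-P['tvec'])@Rm
reg=np.zeros((384,512),bool);reg[120:265,155:300]=1
for n,lo,hi in(('board',.010,.2),('box',.08,.115)):
    m=reg&(W[...,2]>lo)&(W[...,2]<hi)
    if n=='box': m[:,:185]=0
    n_,l,s,c=cv2.connectedComponentsWithStats(m.astype('uint8'));m=l==1+np.argmax(s[1:,4])
    r=cv2.minAreaRect((W[...,:2][m]*1000).astype(np.float32));print(n,r,np.median(W[...,2][m]))
# mark
roi=im[175:198,232:254].astype(int).sum(2); print(roi.max(),np.median(roi))
mm=np.zeros((384,512),bool);mm[178:195,236:251]=im[178:195,236:251].astype(int).sum(2)>(np.median(roi)+roi.max())/2
print('mark',mm.sum(),W[mm].mean(0))
cv2.imwrite('pics/t1c.png',cv2.resize(im[125:260,155:300],None,fx=4,fy=4,interpolation=cv2.INTER_CUBIC))
for uv in((190,190),(225,150),(225,225),(262,185)):print(uv,W[uv[1],uv[0]])
m=(W[...,2]>.02)&(W[...,2]<.3)&(W[...,0]>.3)
E
```

```text
board ((550.1889038085938, 41.70953369140625), (341.0592346191406, 340.0277404785156), 4.437386989593506) 0.08168844322305788
box ((549.78955078125, 41.90486145019531), (270.4886779785156, 199.88906860351562), 4.427916526794434) 0.09803283656119152
611 474.0
mark 53 [ 0.5495 -0.0043  0.1234]
(190, 190) [0.5386 0.1363 0.1005]
(225, 150) [0.649  0.0451 0.0968]
(225, 225) [0.4466 0.0415 0.0969]
(262, 185) [ 0.5574 -0.0564  0.0787]
```

View pics/t1c.png

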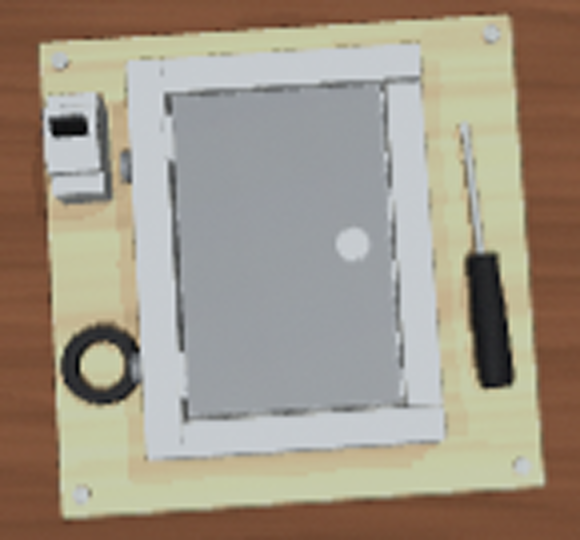

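```bash
cat >> h.py <<'E'
YAW=np.radians(4.43);C=np.array([.550,.042,0]);RB=R.from_euler('z',YAW).as_matrix()
def b2w(p): return C+RB@np.array(p,float)
def w2b(p): return RB.T@(np.array(p)-C)
def Rt(tilt): # tool x=box y, y=box x, z down, then tilt about tool y (fingers toward box +y)
    c=np.array([[0,1,0],[1,0,0],[0,0,-1.]])
    return R.from_matrix(RB@c)*R.from_rotvec([0,tilt,0])
def cur():
    s=manip.state();q=s['tool_rot'];return np.array(s['tool_pos']),R.from_quat([q[1],q[2],q[3],q[0]]),s
def tip(): p,r,s=cur(); return w2b(p+r.apply([0,0,.025]))
def plan(tipb,tilt,n,turn=.145,start=None):
    p,r,_=cur() if start is None else (*start,0); g=Rt(tilt);tgt=b2w(tipb)-g.apply([0,0,.025])
    rv=(r.inv()*g).as_rotvec();k=max(1,int(np.ceil(np.linalg.norm(rv)/turn)));n=max(n,k)
    for i in range(n):
        f=(tgt-p)/(n-i);sh=np.round(r.inv().apply(f),4);t=np.round(rv/n,3)
        print([[float(x) for x in sh],[float(x) for x in t],0],end=',')
        p=p+r.apply(sh);r=r*R.from_rotvec(t)
    print('\nend box',w2b(p+r.apply([0,0,.025])));return p,r
E
python3 - <<'E'
from h import *
plan([0,-.046,.150],0,15)
E
```

```text
[[-0.0348, -0.0294, 0.0038], [0.0, -0.0, 0.077], 0],[[-0.037, -0.0266, 0.0038], [0.0, -0.0, 0.077], 0],[[-0.0389, -0.0237, 0.0038], [0.0, -0.0, 0.077], 0],[[-0.0406, -0.0207, 0.0038], [0.0, -0.0, 0.077], 0],[[-0.0421, -0.0175, 0.0038], [0.0, -0.0, 0.077], 0],[[-0.0433, -0.0142, 0.0038], [0.0, -0.0, 0.077], 0],[[-0.0443, -0.0108, 0.0037], [0.0, -0.0, 0.077], 0],[[-0.045, -0.0074, 0.0038], [0.0, -0.0, 0.077], 0],[[-0.0454, -0.0039, 0.0037], [0.0, -0.0, 0.077], 0],[[-0.0455, -0.0004, 0.0038], [0.0, -0.0, 0.077], 0],[[-0.0454, 0.0031, 0.0037], [0.0, -0.0, 0.077], 0],[[-0.0451, 0.0066, 0.0038], [0.0, -0.0, 0.077], 0],[[-0.0444, 0.0101, 0.0037], [0.0, -0.0, 0.077], 0],[[-0.0435, 0.0135, 0.0038], [0.0, -0.0, 0.077], 0],[[-0.0424, 0.0168, 0.0037], [0.0, -0.0, 0.077], 0],
end box [-8.31062189e-07 -4.60281592e-02  1.50003018e-01]
```

```bash
python3 -m inch '[[[-0.035,-0.029,0.004],[0,0,0.077],0],[[-0.037,-0.027,0.004],[0,0,0.077],0],[[-0.039,-0.024,0.004],[0,0,0.077],0],[[-0.041,-0.021,0.004],[0,0,0.077],0],[[-0.042,-0.018,0.004],[0,0,0.077],0],[[-0.043,-0.014,0.004],[0,0,0.077],0],[[-0.044,-0.011,0.004],[0,0,0.077],0],[[-0.045,-0.007,0.004],[0,0,0.077],0]]'; python3 -c "
from h import *
plan([0,-.046,.150],0,7)"
```

```text
time: 1.6
tool_pos: [0.3944, 0.2701, 0.1997]
tool_rot: [0.0, 0.464, 0.886, 0.0]
contact_force: [0.3, 0.2, 0.6]
gripper_width: -0.003
grasp_force: 0.0
[[-0.0451, -0.0036, 0.0035], [0.0, -0.0, 0.076], 0],[[-0.0453, -0.0002, 0.0035], [0.0, -0.0, 0.076], 0],[[-0.0451, 0.0033, 0.0035], [0.0, -0.0, 0.076], 0],[[-0.0448, 0.0067, 0.0036], [0.0, -0.0, 0.076], 0],[[-0.0441, 0.01, 0.0035], [0.0, -0.0, 0.076], 0],[[-0.0433, 0.0134, 0.0036], [0.0, -0.0, 0.076], 0],[[-0.0421, 0.0166, 0.0035], [0.0, -0.0, 0.076], 0],
end box [ 7.32330665e-05 -4.60210274e-02  1.50014809e-01]
```

```bash
python3 -m inch '[[[-0.045,-0.004,0.004],[0,0,0.076],0],[[-0.045,0,0.004],[0,0,0.076],0],[[-0.045,0.003,0.003],[0,0,0.076],0],[[-0.045,0.007,0.004],[0,0,0.076],0],[[-0.044,0.010,0.003],[0,0,0.076],0],[[-0.043,0.013,0.004],[0,0,0.076],0],[[-0.042,0.017,0.003],[0,0,0.076],0],[[0,0,0],[0,0,0],0]]'; python3 -c "
from h import *
print(tip(),cur()[2]['joint_pos'])
plan([0,-.046,.104],0,3)"
```

```text
time: 2.4
tool_pos: [0.555, -0.0056, 0.1742]
tool_rot: [0.001, 0.682, 0.732, -0.0]
contact_force: [-1.0, 0.7, -0.9]
gripper_width: -0.002
grasp_force: 0.0
[ 0.0013414  -0.04785177  0.14924821] [-1.43421708e-01 -7.19781080e-02  1.83378209e+00 -1.39395333e-03
  1.37925835e+00 -2.13708234e-01]
[[0.0006, -0.0005, 0.0151], [0.0, 0.0, -0.002], 0],[[0.0006, -0.0004, 0.0151], [0.0, 0.0, -0.002], 0],[[0.0007, -0.0005, 0.015], [0.0, 0.0, -0.002], 0],
end box [-3.98738170e-05 -4.60107287e-02  1.04045187e-01]
```

Now press down slowly: to 104 mm, then small steps.

```bash
python3 -m inch '[[[0.001,-0.001,0.015],[0,0,0],0],[[0.001,0,0.015],[0,0,0],0],[[0,0,0.013],[0,0,0],0],[[0,0,0.002],[0,0,0],0],[[0,0,0.002],[0,0,0],0],[[0,0,0],[0,0,0],0]]'; python3 -c "
from h import *
print(tip())"
python3 -m inch '[[[0,0,0.002],[0,0,0],0],[[0,0,0.002],[0,0,0],0],[[0,0,0],[0,0,0],0]]'; python3 -c "
from h import *
print(tip())"
```

```text
time: 3.0
tool_pos: [0.5522, 0.0011, 0.1276]
tool_rot: [0.0, 0.679, 0.734, 0.0]
contact_force: [-0.2, -0.4, -0.5]
gripper_width: 0.003
grasp_force: 0.0
[-0.00098235 -0.04096834  0.10256525]
time: 3.3
tool_pos: [0.5522, 0.0006, 0.1235]
tool_rot: [0.0, 0.679, 0.734, 0.0]
contact_force: [0.4, -0.3, -1.0]
gripper_width: 0.002
grasp_force: 0.0
[-0.00099928 -0.04142562  0.09853834]
```

```bash
python3 -m inch '[[[-0.005,0.001,-0.002],[0,0,0],0],[[0,0,0.003],[0,0,0],0],[[0,0,0.002],[0,0,0],0],[[0,0,0.002],[0,0,0],0],[[0,0,0],[0,0,0],0]]'; python3 -c "
from h import *
print(tip())"
python3 -m inch '[[[0,0,0.002],[0,0,0],0],[[0,0,0.001],[0,0,0],0],[[0,0,0],[0,0,0],0]]'; python3 -c "
from h import *
print(tip())"
```

```text
time: 3.8
tool_pos: [0.5532, -0.0042, 0.1179]
tool_rot: [-0.0, 0.679, 0.734, -0.0]
contact_force: [-0.9, 0.8, 0.5]
gripper_width: -0.001
grasp_force: 0.0
[-0.00038909 -0.04632914  0.09291608]
time: 4.1
tool_pos: [0.5534, -0.0043, 0.1152]
tool_rot: [-0.0, 0.679, 0.734, -0.0]
contact_force: [0.4, -0.5, 0.2]
gripper_width: 0.001
grasp_force: 0.0
[-0.00018331 -0.04637396  0.09024518]
```

```bash
for i in 1 2; do python3 -m inch '[[[0,0,0.001],[0,0,0],0],[[0,0,0.001],[0,0,0],0],[[0,0,0],[0,0,0],0]]' | egrep 'tool_pos|force'; done
```

```text
tool_pos: [0.5534, -0.0043, 0.1133]
contact_force: [0.3, 0.2, 0.5]
grasp_force: 0.0
tool_pos: [0.5534, -0.0043, 0.1113]
contact_force: [0.1, -0.5, 0.7]
grasp_force: 0.0
```

```bash
python3 - <<'E'
from h import *
a,d=grab('scene'); 
cv2.imwrite('pics/s2.png',cv2.resize(a[110:270,190:360,::-1],None,fx=3.5,fy=3.5,interpolation=cv2.INTER_CUBIC))
E
```

```text
(no output)
```

View pics/s2.png

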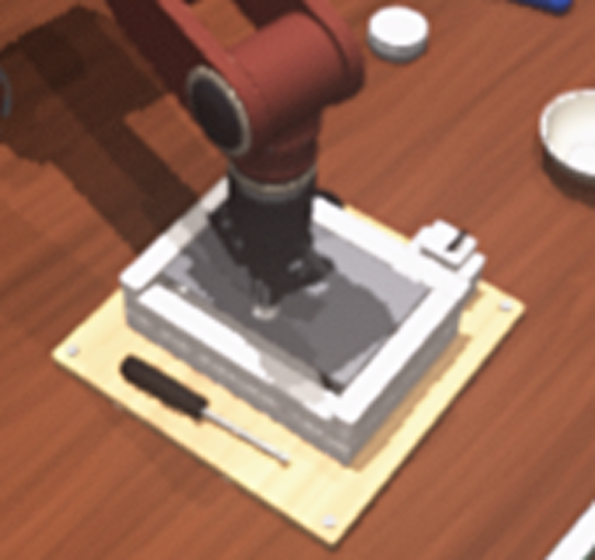

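The picture shows the fingertips over the mark (crop px 265,310), with the lid still flush. They're at or just above contact, so I'll keep pressing.

```bash
for i in 1 2 3; do python3 -m inch '[[[0,0,0.001],[0,0,0],0],[[0,0,0.001],[0,0,0],0],[[0,0,0],[0,0,0],0]]' | egrep 'tool_pos|t_force'; done; python3 - <<'E'
from h import *
np.set_printoptions(precision=2,suppress=True)
s=cur()[2]; print(s['ft_torque'],s['joint_efforts'],s['time'])
a,d=grab('scene');
p=manip.camera_params('scene')
# lid depth check: project a few lid points, compare heights
for b in([-.08,-.06,.098],[.08,-.06,.098],[.08,0,.098],[-.08,.04,.098]):
    uv=cv2.projectPoints(np.array([b2w(b)]),p['rvec'],p['tvec'],p['camera_matrix'],np.array([p['k1'],0,0,0,0]))[0][0,0]
    print(b,uv,1000*w2b(world('scene',d,[uv])[0]))
E
```

```text
tool_pos: [0.5534, -0.0043, 0.1093]
contact_force: [-0.3, -0.6, 0.2]
tool_pos: [0.5534, -0.0043, 0.1073]
contact_force: [-0.4, 0.4, 0.0]
tool_pos: [0.5534, -0.0043, 0.1053]
contact_force: [-0.7, 0.3, -0.4]
[-0.04  0.03 -0.05] [ -0.01 -33.97 -34.18  -0.    -0.01   0.  ] 5.65
[-0.08, -0.06, 0.098] [243.43 189.33] [-79.59 -60.48  98.79]
[0.08, -0.06, 0.098] [282.55 213.43] [ 80.1  -60.18  98.29]
[0.08, 0, 0.098] [293.22 201.54] [ 81.53  -2.81 102.21]
[-0.08, 0.04, 0.098] [261.57 171.51] [  8.62 -80.59 268.64]
```

```bash
python3 - <<'E'
from h import *
np.set_printoptions(precision=0,suppress=True,linewidth=200)
a,d=grab('scene');p=manip.camera_params('scene')
uv=cv2.projectPoints(np.array([b2w([0,-.046,.098]),b2w([0,-.046,.08])]),p['rvec'],p['tvec'],p['camera_matrix'],np.array([p['k1'],0,0,0,0]))[0][:,0]
print(uv)
u0,v0=np.round(uv[0]).astype(int)
for v in range(v0-12,v0+10,2):
    W=world('scene',d,[(u,v) for u in range(u0-12,u0+14,3)])
    print(v,' '.join('%4.0f/%3.0f'%tuple(1000*w2b(w)[1:]) for w in W))
cv2.imwrite('pics/s3.png',cv2.resize(a[v0-45:v0+30,u0-50:u0+50,::-1],None,fx=7,fy=7,interpolation=cv2.INTER_CUBIC))
E
```

```text
[[265. 198.]
 [265. 202.]]
186  -28/ 96  -22/ 97  -57/159  -62/176  -60/181  -62/194  -54/190   15/ 97  -47/196
188  -37/100  -29/ 97  -24/ 99  -54/154  -58/170  -59/179  -40/160  -36/163  -52/194
190  -43/ 99  -38/101  -30/ 98  -56/148  -56/157  -53/161  -47/161  -54/179  -55/190
192  -49/ 97  -46/102  -37/ 98  -50/128  -54/143  -56/155  -56/164  -55/171  -56/181
194  -55/ 96  -51/100  -44/ 99  -51/119  -53/131  -49/134  -58/157  -13/ 98   -9/100
196  -64/100  -58/101  -50/ 97  -47/102  -58/129  -51/128  -26/ 99  -20/ 98  -14/ 97
198  -70/ 99  -63/ 97  -58/ 99  -52/100  -53/111  -53/120  -33/ 98  -27/ 98  -24/103
200  -51/ 56  -70/ 98  -65/101  -55/ 95  -54/102  -47/101  -41/101  -33/ 97  -28/100
202  -54/ 50  -50/ 53  -41/ 50  -66/102  -59/100  -51/ 96  -48/102  -41/ 99  -36/101
204  -80/ 84  -56/ 52  -48/ 51  -41/ 49  -65/ 99  -60/100  -52/ 97  -48/100  -44/103
206  -85/ 80  -80/ 83  -72/ 80  -48/ 49  -44/ 53  -65/ 99  -64/105  -52/ 96  -49/101
```

View pics/s3.png

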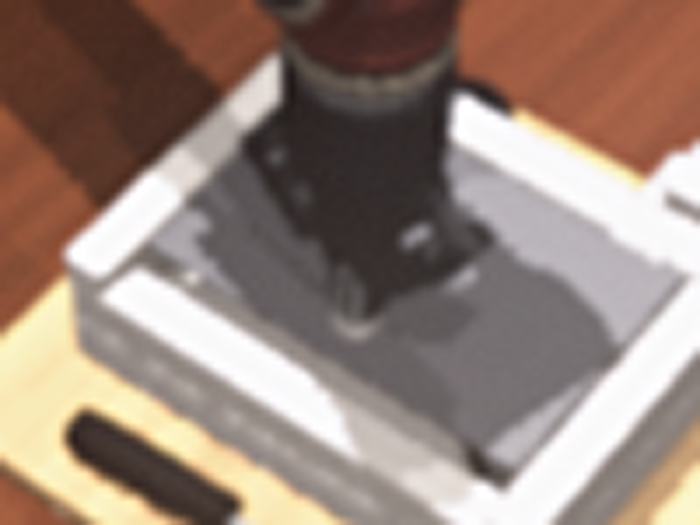

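The fingertips are now a few mm above the mark, at (350,325) in the crop, and the TCP reads 0.105. The real tip offset is therefore shorter than stated, so I'll find it by touch.

```bash
for i in 1 2 3; do python3 -m inch '[[[0,0,0.001],[0,0,0],0],[[0,0,0.001],[0,0,0],0]]' | egrep 'tool_pos|t_force'; done
```

```text
tool_pos: [0.5536, -0.0043, 0.1035]
contact_force: [0.8, 0.1, -0.1]
tool_pos: [0.5535, -0.0043, 0.1014]
contact_force: [1.1, -0.1, -0.4]
tool_pos: [0.5535, -0.0043, 0.0994]
contact_force: [-0.9, 0.0, 0.4]
```

```bash
cat >> h.py <<'E'
def lidz(pts=([-.08,-.06,.098],[-.05,-.06,.098],[.08,-.06,.098],[.05,-.06,.098])):
    a,d=manip.grab_frame('scene');p=manip.camera_params('scene');D=np.array([p['k1'],0,0,0,0])
    r=[]
    for b in pts:
        uv=cv2.projectPoints(np.array([b2w(b)]),p['rvec'],p['tvec'],p['camera_matrix'],D)[0][0,0]
        g=[world('scene',d,[(uv[0]+i,uv[1]+j)])[0] for i in(-1,0,1) for j in(-1,0,1)]
        r.append(np.round(1000*w2b(np.median(g,0))[2],1))
    return r
E
python3 -c "
from h import *
print(lidz())
s=cur()[2];print(np.round(s['joint_efforts'],2),s['joint_pos'])"
for i in 1 2 ; do python3 -m inch '[[[0,0,0.001],[0,0,0],0],[[0,0,0.001],[0,0,0],0]]' | egrep 'tool_pos|t_force'; done
python3 -c "
from h import *
print(lidz())
s=cur()[2];print(np.round(s['joint_efforts'],2))"
```

```text
[np.float64(99.5), np.float64(100.0), np.float64(99.9), np.float64(100.5)]
[ 1.000e-02 -3.443e+01 -3.431e+01  0.000e+00 -2.000e-02  0.000e+00] [-1.42177116e-01  3.18557588e-03  1.89339528e+00 -2.21923917e-05
  1.24529565e+00 -2.19142702e-01]
tool_pos: [0.5536, -0.0043, 0.0977]
contact_force: [-1.1, -0.4, 1.8]
tool_pos: [0.5537, -0.0043, 0.0959]
contact_force: [-1.6, -0.6, 3.3]
[np.float64(95.8), np.float64(98.2), np.float64(96.4), np.float64(97.7)]
[ 1.200e-01 -3.299e+01 -3.313e+01  7.000e-02 -2.900e-01  1.000e-02]
```

Contact came at TCP z of about 0.098, so the shut tips are at the reported TCP. I'll press on to the stop.

```bash
sed -i 's/\.025/TO/g; 1i TO=0.0' h.py; for i in 1 2 3; do python3 -m inch '[[[0,0,0.001],[0,0,0],0],[[0,0,0.001],[0,0,0],0]]' | egrep 'tool_pos|t_force'; done
python3 -c "
from h import *
print(lidz())"
```

```text
tool_pos: [0.5536, -0.0043, 0.0937]
contact_force: [-1.6, -0.2, 3.4]
tool_pos: [0.5536, -0.0042, 0.0914]
contact_force: [-2.4, 0.2, 8.0]
tool_pos: [0.5539, -0.0043, 0.0912]
contact_force: [-7.7, 0.6, 15.4]
[np.float64(91.4), np.float64(91.5), np.float64(89.0), np.float64(92.3)]
```

Stop reached: 15 N at 7 mm depth. Now let go and check.

```bash
python3 -m inch '[[[0,0,-0.01],[0,0,0],0],[[0,0,-0.03],[0,0,0],0],[[-0.02,0,-0.04],[0,0,0],0],[[-0.04,0,-0.03],[0,0,0],0],[[-0.045,0,0],[0,0,0],0],[[-0.045,0,0],[0,0,0],0],[[0,0,0],[0,0,0],0]]'; python3 - <<'E'
from h import *
np.set_printoptions(precision=1,suppress=True)
print(tip()*1000,cur()[2]['joint_pos'])
a,d=grab('top')
W=1000*np.array([w2b(w) for w in world('top',d,[(u,v) for v in (165,190,215) for u in range(195,275,4)])])
for r in W.reshape(3,-1,3): print(' '.join('%.0f/%.0f'%(x[1],x[2]) for x in r))
print(manip.look_for('top','lid_edge')[:2],w2b(manip.look_for('top','lid_edge')[0]['point']))
E
```

```text
time: 8.2
tool_pos: [0.5652, -0.1584, 0.1996]
tool_rot: [0.001, 0.681, 0.732, -0.0]
contact_force: [1.1, 1.1, 0.2]
gripper_width: -0.002
grasp_force: 0.0
[  -0.3 -201.   199.6] [-0.4 -0.   1.7 -0.   1.4 -0.5]
78/99 67/103 56/108 45/108 35/108 23/120 13/119 2/129 -9/131 -19/134 -30/138 -40/143 -50/147 -61/149 -73/48 -83/80 -94/83 -108/17 -119/18 -130/36
82/97 74/71 60/103 49/105 38/111 28/116 17/115 6/122 -4/126 -15/133 -25/136 -36/135 -46/147 -56/147 -68/51 -79/82 -89/84 -103/23 -114/16 -125/35
85/100 75/95 64/102 53/107 42/113 31/113 21/114 10/124 -1/128 -11/134 -21/131 -32/143 -42/144 -52/146 -64/53 -75/51 -85/82 -96/79 -87/515 -94/521
[{'point': [0.5471, 0.0466, 0.1242], 'score': 0.77}, {'point': [0.6448, 0.4678, 0.0212], 'score': 0.52}] [-0.   0.   0.1]
```

Ajar: the edge is at box y≈-60, z≈149 mm. Next I'll tilt the tool about 50° outside the box.

```bash
python3 -m inch '[[[0,0,0],[0,0.145,0],0],[[0,0,0],[0,0.145,0],0],[[0,0,0],[0,0.145,0],0],[[0,0,0],[0,0.145,0],0],[[0,0,0],[0,0.145,0],0],[[0,0,0],[0,0.145,0],0],[[0,0,0],[0,0,0],0]]'; python3 - <<'E'
from h import *
np.set_printoptions(precision=3,suppress=True)
print(tip()*1000,cur()[2]['joint_pos']); p,r,_=cur(); print(w2b(C+r.apply([0,0,1])))
a,d=grab('top');P=manip.camera_params('top')
# points of the gripper in box coords: highest +y points above z>.1 in region
v,u=np.mgrid[150:230,255:330]
W=np.array([w2b(w) for w in world('top',d,np.c_[u.ravel(),v.ravel()])])*1000
m=(W[:,2]>110)&(W[:,2]<330)&(W[:,1]<-90)&(W[:,1]>-400); X=W[m]; X=X[np.argsort(-X[:,1])]
print(X[:40:2].round())
cv2.imwrite('pics/t4.png',cv2.resize(a[120:270,180:380,::-1],None,fx=4,fy=4,interpolation=cv2.INTER_CUBIC))
E
```

```text
time: 9.05
tool_pos: [0.5639, -0.1535, 0.1952]
tool_rot: [-0.313, 0.617, 0.663, 0.286]
contact_force: [-0.4, 0.4, 0.1]
gripper_width: -0.004
grasp_force: 0.0
[  -1.224 -196.007  195.216] [-0.671  0.306  1.562  0.631  1.89  -0.737]
[-0.003  0.768 -0.641]
[[  -7. -191.  205.]
 [  -1. -191.  203.]
 [   6. -191.  207.]
 [  -7. -193.  207.]
 [   5. -193.  212.]
 [  -4. -193.  204.]
 [  -5. -195.  209.]
 [  -0. -195.  211.]
 [   2. -196.  210.]
 [   8. -196.  208.]
 [  10. -197.  205.]
 [ -12. -197.  206.]
 [  -7. -198.  208.]
 [   4. -198.  214.]
 [   7. -198.  213.]
 [  12. -199.  208.]
 [  -6. -200.  212.]
 [  -3. -200.  212.]
 [  -8. -200.  208.]
 [   4. -200.  212.]]
```

View pics/t4.png

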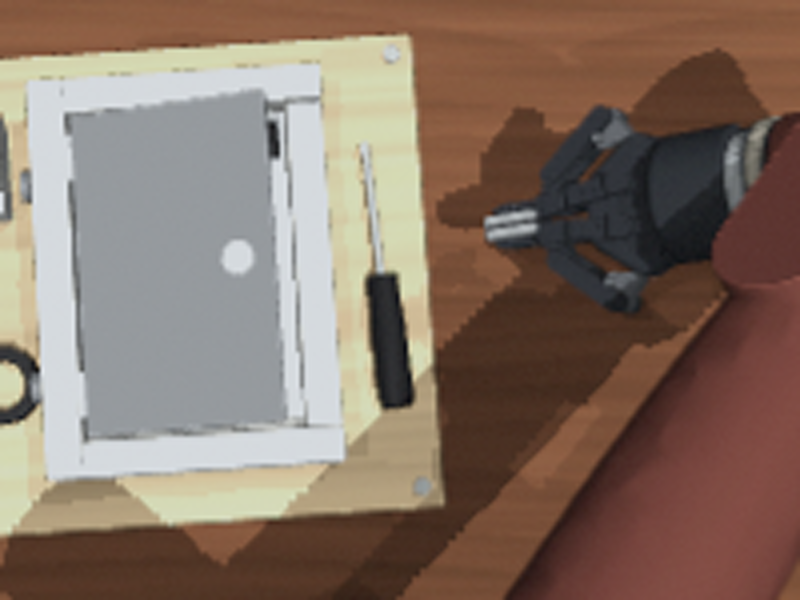

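The top view shows the lid ajar, with its edge at crop x≈265–285. The tips are at (490,225), matching the reported TCP. Next I'll plan the insertion under the edge and the arc.

```bash
python3 - <<'E'
from h import *
np.set_printoptions(precision=4,suppress=True)
st=plan([0,-.098,.158],.87,4)
st=plan([0,-.052,.120],.87,3,start=st)
n=np.array([.643,.766]);a=np.array([.766,-.643]);H=np.array([.071,.0955])
pp=np.array([-.052,.120])
for th in np.r_[np.linspace(.36,1.2,9),np.linspace(1.27,1.8,8)]:
    P=H+.119*np.array([-np.cos(th),np.sin(th)])-.011*n
    print(round(th,2),'x %.4f z %.4f'%((P-pp)@n,(P-pp)@a),P); pp=P
E
```

```text
[[0.0083, 0.0002, 0.0249], [-0.001, -0.0, -0.001], 0],[[0.0083, 0.0002, 0.0249], [-0.001, -0.0, -0.001], 0],[[0.0082, 0.0001, 0.025], [-0.001, -0.0, -0.001], 0],[[0.0083, 0.0002, 0.0249], [-0.001, -0.0, -0.001], 0],
end box [ 0.    -0.098  0.158]
[[0.0002, -0.0, 0.0199], [0.001, -0.0, 0.0], 0],[[0.0002, -0.0, 0.0199], [0.001, -0.0, 0.0], 0],[[0.0001, -0.0001, 0.0199], [0.001, -0.0, 0.0], 0],
end box [-0.    -0.052  0.12 ]
0.36 x 0.0098 z -0.0023 [-0.0474  0.129 ]
0.46 x 0.0120 z -0.0035 [-0.0424  0.1404]
0.57 x 0.0123 z -0.0022 [-0.0363  0.1513]
0.68 x 0.0125 z -0.0009 [-0.029   0.1614]
0.78 x 0.0125 z 0.0004 [-0.0207  0.1708]
0.88 x 0.0124 z 0.0017 [-0.0114  0.1792]
0.99 x 0.0121 z 0.0030 [-0.0014  0.1866]
1.1 x 0.0118 z 0.0042 [0.0094 0.1929]
1.2 x 0.0113 z 0.0054 [0.0208 0.198 ]
1.27 x 0.0072 z 0.0043 [0.0287 0.2007]
1.35 x 0.0074 z 0.0052 [0.0374 0.2031]
1.42 x 0.0070 z 0.0057 [0.0462 0.2047]
1.5 x 0.0065 z 0.0062 [0.0552 0.2058]
1.57 x 0.0060 z 0.0067 [0.0642 0.2061]
1.65 x 0.0055 z 0.0071 [0.0732 0.2057]
1.72 x 0.0050 z 0.0075 [0.0821 0.2047]
1.8 x 0.0044 z 0.0079 [0.091 0.203]
```

```bash
python3 -m inch '[[[0.008,0,0.025],[0,0,0],0],[[0.008,0,0.025],[0,0,0],0],[[0.008,0,0.025],[0,0,0],0],[[0.009,0,0.025],[0,0,0],0],[[0,0,0.02],[0,0,0],0],[[0,0,0.02],[0,0,0],0],[[0,0,0.02],[0,0,0],0],[[0,0,0],[0,0,0],0]]'; python3 -c "
from h import *
print(tip())"
```

```text
time: 9.9
tool_pos: [0.5528, -0.0077, 0.1212]
tool_rot: [-0.31, 0.615, 0.667, 0.285]
contact_force: [0.2, 0.1, -0.5]
gripper_width: 0.003
grasp_force: 0.1
[-0.0010266  -0.04975691  0.12117478]
```

```bash
python3 -m inch '[[[0.010,0,-0.003],[0,0,0],0],[[0.012,0,-0.003],[0,0,0],0],[[0.012,0,-0.002],[0,0,0],0],[[0.012,0,-0.001],[0,0,0],0],[[0.012,0,0],[0,0,0],0]]'; python3 -c "
from h import *
print(tip())"
python3 -m inch '[[[0.012,0,0.002],[0,0,0],0],[[0.012,0,0.003],[0,0,0],0],[[0.012,0,0.004],[0,0,0],0],[[0.011,0,0.005],[0,0,0],0]]'; python3 -c "
from h import *
print(tip())"
```

```text
time: 10.4
tool_pos: [0.5522, 0.0199, 0.1734]
tool_rot: [-0.308, 0.616, 0.666, 0.287]
contact_force: [-0.4, 0.1, -0.7]
gripper_width: 0.001
grasp_force: 0.3
[ 0.00047357 -0.02218393  0.17338248]
time: 10.8
tool_pos: [0.5484, 0.0616, 0.1991]
tool_rot: [-0.309, 0.616, 0.665, 0.286]
contact_force: [-0.1, -0.4, -0.8]
gripper_width: -0.001
grasp_force: 0.2
[-6.15871192e-05  1.96866082e-02  1.99108665e-01]
```

```bash
python3 -m inch '[[[0.007,0,0.004],[0,0,0],0],[[0.007,0,0.005],[0,0,0],0],[[0.007,0,0.006],[0,0,0],0],[[0.0065,0,0.006],[0,0,0],0],[[0.006,0,0.007],[0,0,0],0],[[0.0055,0,0.007],[0,0,0],0],[[0.005,0,0.0075],[0,0,0],0],[[0.0045,0,0.008],[0,0,0],0]]'; python3 - <<'E'
from h import *
print(tip())
a,d=grab('scene');b,_=grab('top')
x=np.hstack([cv2.resize(i[:,:,::-1],None,fx=3.3,fy=3.3,interpolation=cv2.INTER_CUBIC) for i in (a[100:270,200:320],b[110:280,150:270])])
cv2.imwrite('pics/s5.png',x)
E
```

```text
time: 11.6
tool_pos: [0.5431, 0.131, 0.2029]
tool_rot: [-0.309, 0.616, 0.665, 0.286]
contact_force: [0.2, -0.4, 0.7]
gripper_width: 0.003
grasp_force: 0.0
[-1.20124604e-05  8.93120545e-02  2.02919740e-01]
```

View pics/s5.png

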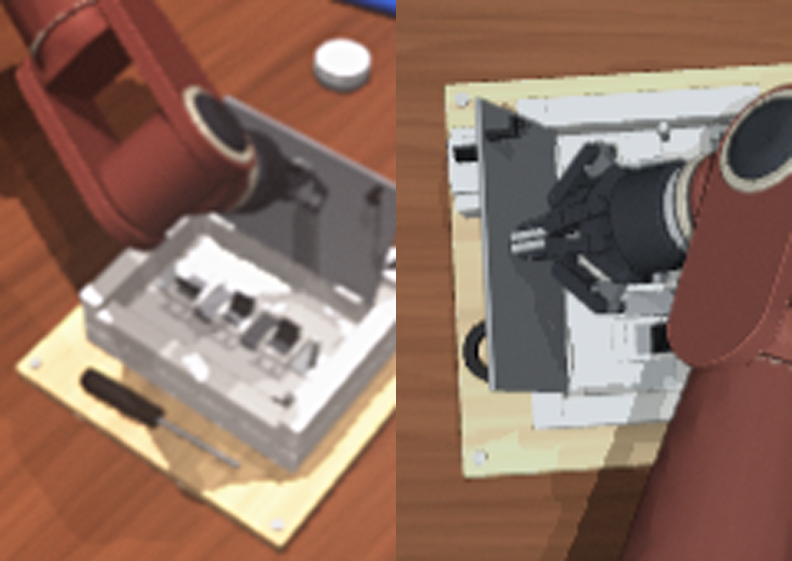

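The lid is wide open, past upright, and the fingertips at (515,240) have left or are barely touching it. Now I'll retract and untilt.

```bash
python3 -c "
from h import *
plan([0,-.13,.25],0,8)"
```

```text
[[-0.0132, 0.0, -0.0248], [-0.0, -0.109, 0.0], 0],[[-0.0158, 0.0, -0.0232], [-0.0, -0.109, 0.0], 0],[[-0.0182, 0.0, -0.0214], [-0.0, -0.109, 0.0], 0],[[-0.0204, 0.0001, -0.0193], [-0.0, -0.109, 0.0], 0],[[-0.0224, 0.0, -0.0169], [-0.0, -0.109, 0.0], 0],[[-0.0241, 0.0001, -0.0144], [-0.0, -0.109, 0.0], 0],[[-0.0256, 0.0, -0.0117], [-0.0, -0.109, 0.0], 0],[[-0.0267, 0.0001, -0.0089], [-0.0, -0.109, 0.0], 0],
end box [ 3.85398995e-05 -1.29984750e-01  2.50042746e-01]
```

```bash
python3 -m inch '[[[-0.013,0,-0.025],[0,-0.109,0],0],[[-0.016,0,-0.023],[0,-0.109,0],0],[[-0.018,0,-0.021],[0,-0.109,0],0],[[-0.020,0,-0.019],[0,-0.109,0],0],[[-0.022,0,-0.017],[0,-0.109,0],0],[[-0.024,0,-0.014],[0,-0.109,0],0],[[-0.026,0,-0.012],[0,-0.109,0],0],[[-0.027,0,-0.009],[0,-0.109,0],0]]'
python3 -m inch '[[[-0.05,0,0],[0,0,0],0],[[-0.05,0,0],[0,0,0],0],[[0,0,0],[0,0,0],0]]'; python3 - <<'E'
from h import *
print(tip())
b,d=grab('top')
cv2.imwrite('pics/t6.png',cv2.resize(b[125:260,155:300,::-1],None,fx=4.2,fy=4.2,interpolation=cv2.INTER_CUBIC))
for n in('scene','top'):
  if n=='scene': grab(n)
  for l in('toggle_a_top','breaker_a_face'):
    print(n,l,[(np.round(1000*w2b(x['point'])),round(x['score'],2)) for x in manip.look_for(n,l)][:4])
P=manip.camera_params('top')
for x in(-.058,0,.058):
    for y in np.arange(-.028,.030,.004):
        r=[]
        for z in(.080,):
            uv=cv2.projectPoints(np.array([b2w([x,y,z])]),P['rvec'],P['tvec'],P['camera_matrix'],np.array([P['k1'],0,0,0,0]))[0][0,0]
            w=w2b(world('top',d,[uv])[0])*1000
        print('%.0f/%.0f:%d'%(w[1],w[2],b[int(round(uv[1])),int(round(uv[0]))].sum()//3),end=' ')
    print()
E
```

```text
time: 12.5
tool_pos: [0.5604, -0.0895, 0.2515]
tool_rot: [0.003, 0.68, 0.734, -0.002]
contact_force: [0.4, 0.4, 0.5]
gripper_width: 0.0
grasp_force: 0.0
time: 12.8
tool_pos: [0.5675, -0.1926, 0.2507]
tool_rot: [0.001, 0.681, 0.732, -0.001]
contact_force: [-0.4, 0.9, -0.7]
gripper_width: -0.001
grasp_force: 0.0
[-0.00063504 -0.23525874  0.25066114]
scene toggle_a_top [(array([-7.,  4., 78.]), 0.62)]
scene breaker_a_face [(array([-61.,  -8.,  65.]), 0.48), (array([105., 140.,  74.]), 0.43)]
top toggle_a_top [(array([ -3.,  96., 171.]), 0.28)]
top breaker_a_face [(array([-71.,  -4.,  65.]), 0.6)]
-28/53:202 -24/54:213 -20/65:208 -16/65:130 -12/84:46 -8/85:62 -4/72:65 1/64:129 4/68:169 9/62:169 12/72:170 17/65:213 21/66:210 25/56:213 29/55:213 
-28/55:212 -24/54:212 -20/67:213 -16/62:210 -12/65:173 -8/64:173 -3/65:134 0/69:117 4/75:99 8/82:85 12/80:85 17/64:179 21/64:213 25/56:213 29/57:213 
-28/56:213 -24/55:179 -20/65:213 -16/64:184 -12/66:172 -8/70:175 -4/66:171 0/71:125 4/79:97 8/79:84 12/81:81 -47/1378:159 21/62:213 25/57:213 29/60:213
```

View pics/t6.png

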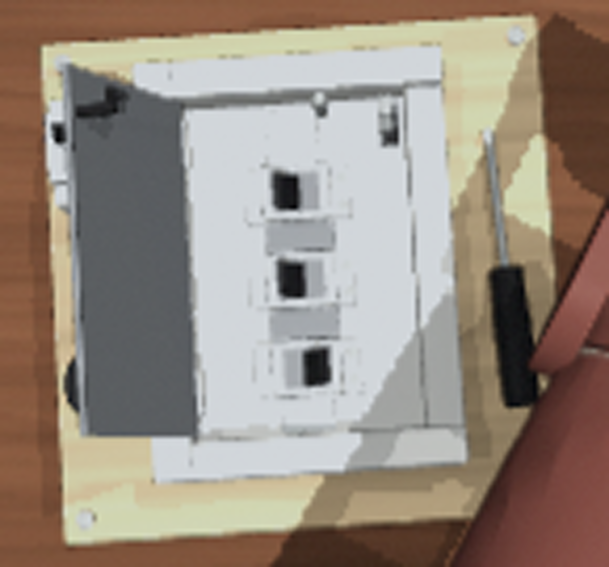

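Breaker a is the lowest one in the picture (x=-58 mm): its toggle at (317,367) leans to the catch side, while the other two lean to the hinge side. I'll move above and in front of it.

```bash
python3 -m inch '[[[0.04,-0.011,0],[0,0,0],0],[[0.04,-0.012,0],[0,0,0],0],[[0.04,-0.012,-0],[0,0,0],0],[[0.04,-0.011,0.02],[0,0,0],0],[[0.037,-0.011,0.04],[0,0,0],0],[[0,0,0.04],[0,0,0],0],[[0,0,0],[0,0,0],0]]'; python3 -c "
from h import *
print(tip())
plan([-.058,-.038,.072],0,4)"
```

```text
time: 13.8
tool_pos: [0.4924, 0.0028, 0.1485]
tool_rot: [-0.004, 0.678, 0.735, -0.004]
contact_force: [0.1, -0.6, -0.3]
gripper_width: -0.0
grasp_force: 0.0
[-0.06043859 -0.03461749  0.14846734]
[[-0.0009, 0.0008, 0.0191], [-0.003, -0.0, 0.001], 0],[[-0.0008, 0.0008, 0.0191], [-0.003, -0.0, 0.001], 0],[[-0.0009, 0.0007, 0.0191], [-0.003, -0.0, 0.001], 0],[[-0.0008, 0.0006, 0.0191], [-0.003, -0.0, 0.001], 0],
end box [-0.05802124 -0.03798242  0.07204838]
```

```bash
python3 -m inch '[[[-0.001,0,0.019],[0,0,0],0],[[-0.001,0,0.019],[0,0,0],0],[[-0.001,0,0.019],[0,0,0],0],[[0,0,0.012],[0,0,0],0],[[0,0,0.004],[0,0,0],0],[[0,0,0],[0,0,0],0]]'; python3 -c "
from h import *
print(tip())"
python3 -m inch '[[[0.004,0,0],[0,0,0],0],[[0.004,0,0],[0,0,0],0],[[0.004,0,0],[0,0,0],0]]'|egrep 't_force|tool_pos'; python3 -c "
from h import *
print(tip())"
```

```text
time: 14.4
tool_pos: [0.4978, -0.0028, 0.082]
tool_rot: [0.001, 0.679, 0.734, -0.001]
contact_force: [-0.5, -1.4, -0.8]
gripper_width: -0.003
grasp_force: 0.0
[-0.05551285 -0.04065286  0.08202333]
tool_pos: [0.497, 0.0096, 0.0823]
contact_force: [0.1, 0.5, 0.0]
[-0.05534037 -0.02817981  0.0823029 ]
```

```bash
python3 -m inch '[[[-0.008,-0.003,0],[0,0,0],0],[[0,0,0.006],[0,0,0],0],[[0,0,0.004],[0,0,0],0],[[0,0,0],[0,0,0],0]]'|egrep 't_force'; python3 -c "
from h import *
print(tip())"
for i in 1 2 3; do python3 -m inch '[[[0.004,0,0],[0,0,0],0],[[0.003,0,0],[0,0,0],0]]'|egrep 't_force|tool_pos'; done; python3 -c "
from h import *
print(tip())"
```

```text
contact_force: [0.2, 0.3, 0.4]
[-0.05975906 -0.03651941  0.07026321]
tool_pos: [0.4936, 0.0083, 0.0714]
contact_force: [0.0, -0.2, 1.2]
tool_pos: [0.4937, 0.0148, 0.0722]
contact_force: [0.7, -1.5, 1.6]
tool_pos: [0.4927, 0.0224, 0.0717]
contact_force: [0.7, -2.1, 0.7]
[-0.05861219 -0.01512724  0.07167089]
```

```bash
for i in 1 2 3 4; do python3 -m inch '[[[0.001,0,0],[0,0,0],0],[[0.001,0,0],[0,0,0],0]]'|egrep 't_force|tool_pos'; done; python3 -c "
from h import *
print(tip())"
```

```text
tool_pos: [0.4925, 0.0239, 0.0717]
contact_force: [0.9, -3.3, 2.1]
tool_pos: [0.4924, 0.0259, 0.0716]
contact_force: [-0.2, -3.6, 3.5]
tool_pos: [0.4922, 0.0281, 0.0715]
contact_force: [-0.1, -2.0, 2.7]
tool_pos: [0.4919, 0.03, 0.0712]
contact_force: [1.9, -2.7, 2.1]
[-0.05882945 -0.0074632   0.07119542]
```

```bash
for i in 1 2 3; do python3 -m inch '[[[0.001,0,0],[0,0,0],0],[[0.001,0,0],[0,0,0],0]]'|egrep 't_force|tool_pos'; done; python3 -c "
from h import *
print(tip())"
```

```text
tool_pos: [0.492, 0.0303, 0.0713]
contact_force: [3.1, -10.0, 0.0]
tool_pos: [0.492, 0.0305, 0.0713]
contact_force: [3.0, -16.8, -0.1]
tool_pos: [0.492, 0.0307, 0.0714]
contact_force: [1.6, -24.2, -0.6]
[-0.05871874 -0.00674153  0.07136839]
```

The toggle hit its stop. Back off, lift out, clear the box and check.

```bash
python3 -m inch '[[[-0.008,0,0],[0,0,0],0],[[-0.012,0,0],[0,0,0],0],[[-0.01,0,-0.015],[0,0,0],0],[[0,0,-0.045],[0,0,0],0],[[0,0,-0.05],[0,0,0],0],[[-0.03,0.01,-0.04],[0,0,0],0],[[-0.05,0.01,0],[0,0,0],0],[[-0.05,0.01,0],[0,0,0],0]]'|grep t_f
python3 -m inch '[[[-0.05,0.01,0],[0,0,0],0],[[-0.03,0,0],[0,0,0],0],[[0,0,0],[0,0,0],0]]'|egrep 't_f|time'; python3 - <<'E'
from h import *
print(tip())
b,d=grab('top')
cv2.imwrite('pics/t7.png',cv2.resize(b[125:260,155:300,::-1],None,fx=4.2,fy=4.2,interpolation=cv2.INTER_CUBIC))
E
```

```text
contact_force: [0.9, 0.5, -0.1]
time: 18.2
contact_force: [-0.3, 0.9, 0.5]
[-0.02021255 -0.24132585  0.22168485]
```

View pics/t7.png

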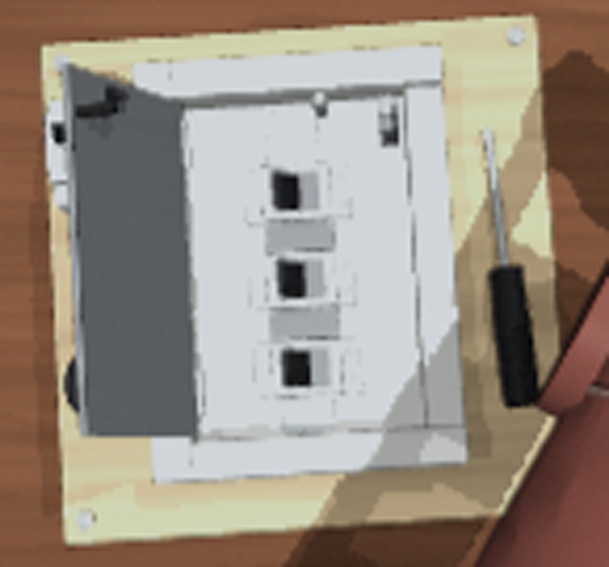

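All three toggles now lean the same way, at (290,190), (292,280) and (297,368). The lid is still wide open and the screwdriver hasn't moved.

```bash
python3 -c "
from plant import manip
print(manip.job_done())"
```

```text
the job is handed in; nothing more can be done
None
```

The job is handed in at about 18 s: the lid was pressed, released and pushed wide open, and breaker a's toggle is fully on like the other two; the last picture shows the screwdriver in place and none of my moves went near the other loose things.

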